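# Change over the warming plate

### The arm

A 7-joint arm with a two-finger parallel gripper is mounted at the origin on the work surface. World frame = base frame: x ahead of the robot, y to its left, z up, the work surface at z = 0. Lengths are in m, angles in degrees, forces in N, time in s.
With the tool pointing down it reaches from about 0.35 to 0.775 m from the base axis. Payload 3.1 kg.
Tool frame: the origin (TCP) lies at the very end of the fingers, on their centre line; the grasp point (between the pads) lies 19 mm behind it; z points along the fingers, y is the line along which they close (so a half turn about z gives the same grasp; the last joint's range is limited). The gripper opens to 85 mm and grips with 20 to 120 N. Pads are 22 mm wide; open, the fingers measure 114 mm over their backs; the gripper's body (76 mm by 85 mm) begins 54 mm behind the grasp point. The pads swing forward as they close: fully open they stand 13 mm farther back than shut.
Start: joints at [-66.217, 17.813, 0.802, 86.603, -0.252, 75.585, -1.558], TCP at [0.243, 0.494, 0.231] pointing down, gripper open.
Joint ranges: [-154.91, 154.91], [-16.99, 109.72], [-72.82, 74.43], [7.12, 147.25], [-82.49, 262.49], [11.32, 116.49], [-174.64, 174.64]. Speed limits (degrees/s): [159.86, 159.86, 180, 180, 180, 180, 180].

### API

Orientations are given as [roll, pitch, yaw] about the fixed x, y, z axes, in that order (R = Rz(yaw) Ry(pitch) Rx(roll)).
In Python, from station import robot gives the robot as it stands. Calls block until the motion is done:
- robot.move_to(position, orientation): joint-space move of the TCP to a pose.
- robot.line_to(position, orientation=None, velocity=0.15, f_stop=None): straight line of the TCP; orientation=None keeps the orientation; velocity is the mean speed in m/s. With f_stop (N) it stops when the force on the tool has changed by that much, and returns True; else False.
- robot.move_j(angles): joint-space move.
- robot.gripper_to(opening, force=None): opening from 0.0 (shut) to 1.0 (fully open); force is the grip in N (None keeps the last); returns when the fingers have stopped.
- robot.pause(seconds).
- robot.inverse_kinematics(position, orientation): joint angles nearest the present ones, or None.
- robot.sense(): the state.
- robot.grab_frame(name): name is "side" or "top" or "wrist"; returns the picture (400x640x3 uint8, red, green, blue); there is no depth.
- robot.calibration(name): a dict with "mtx" (3x3 intrinsics, pixels), "k1" (the pictures are not rectified: a ray, as slopes to the right and down, at radius r is drawn at 1 + k1 r^2 times it, then the intrinsics apply), "extrinsics" (4x4, takes a point from world to camera coordinates); the wrist camera has in their place "T_tool_cam" (4x4, takes a point from camera to tool coordinates, whose origin is the TCP and whose axes are the flange's). Camera axes: x right, y up, looking along -z (the intrinsics and any distortion apply to the point x, -y, -z); pixel columns grow to the right and rows downward; lengths in m; the calibration is good to about 2 mm. A picture is of the moment at which its call begins: read the wrist's pose just before it. calibration takes no time and is no camera call.
A pose or a line that the arm cannot do raises robot.PlanningError and nothing moves.
- robot.close_job(): hands the job in; it is judged then, once.
The state is a dict: "time_s": time; "joint_positions": joint angles; "dq": joint speeds; "joint_torque": joint torques, N m; "tool_pos": TCP position; "eef_rot": TCP orientation; "contact_force": force on the tool from outside, world axes, zero at the start; "torque": the same for the moment, N m; "finger_gap": opening from 0.0 (shut) to 1.0 (fully open); "gripper_force": force on a finger pad.
Only numpy, scipy, OpenCV 4.12 (cv2) and the standard library are available. Lean on these libraries where they do the work, as an engineer would, in place of code of your own. Each camera call takes 0.05 s, during which the arm holds its last target. There are 200 camera calls.

### The job

Change over the specimen warming plate: press its red mushroom stop right down so that it stays down, then slide the covered pan off the rectangular mark into the middle of the round mark without lifting it. Stack all the white specimen dishes flat and squarely in the middle of the rectangular mark, one cork board between each dish and the next, none under the lowest or on top of the highest; a spare board stays on the bench, off the plate. Only when the stack is complete, turn the mushroom clockwise to its stop so that it comes fully up again, and leave the bottle, jar and brush alone.

Things in the scene. Friction and masses are not known exactly. Their poses are not given: they have to be found in the camera images.
- plate: grey warming plate fixed on the bench, 200 (its x) x 330 (its y) x 25 mm; origin at the centre of its underside, z up, top face 25 mm above the origin. The two marks lie 80 to 90 mm from its centre along its y axis, one on each side (which is where varies)
- warm_mark: printed white rectangle 116 (its x) x 66 mm on the plate's top, flat; origin at its centre on the plate's top face, x along the rectangle's long side
- park_mark: printed white ring 138 mm across on the plate's top, flat; origin at its centre on the plate's top face
- pan: round covered steel pan, loose, 120 mm across and 43 mm high to the top of its lid, about 0.55 kg (0.44 to 0.72); the lid is fixed on and carries a black cylindrical knob in the middle, 26 mm across, from 43 to 69 mm above the pan's underside; two small wire ears on the sides. Origin at the centre of the underside, z up; starts on the rectangular mark
- dish_a: white closed specimen dish, a flat block 100 (its x) x 50 (its y) x 18 (z) mm, 0.13 to 0.25 kg; origin at the centre of the underside. There are three or four dishes, all alike, each lying flat on the bench at the start; an absent one reads None
- dish_b: as dish_a
- dish_c: as dish_a
- dish_d: as dish_a
- sep_a: cork separator board, rigid, 104 (its x) x 54 (its y) x 8 (z) mm, 0.06 kg; origin at the centre of the underside; lies flat on the bench at the start. Always three boards, alike
- sep_b: as sep_a
- sep_c: as sep_a
- stop_box: grey box of the mushroom stop, fixed on the bench, 64 x 64 x 48 mm; origin at the centre of its underside
- stop_top (a point): centre of the top face of the red mushroom cap, on its vertical axis. The cap is a cylinder 40 mm across and 17 mm high, its top 79 mm above the bench when up and 71 mm when pressed; its underside is 14 mm (up) or 6 mm (down) above the box's top
- stop_twist (a joint): turn of the cap, clockwise seen from above: 0 at the start, end stop at 1.05 rad, stays where it is left; light to turn (under 0.1 N m). With the cap pressed down, turning it through the full 1.05 rad screws it up 8 mm to its first height; pressing it again turns it back (turned while not pressed, it would screw up 8 mm too high). Pressing needs about 5 N over 8 mm, then it stays down by itself
- reagent: amber bottle 50 mm across, 100 mm high, bystander; origin at the centre of its underside
- jar: glass jar 56 mm across, 60 mm high, bystander; origin at the centre of its underside
- brush: small brush 150 mm long lying on the bench, bystander

How it is judged (in metres and radians):
On the way, in this order (a step that is already met when the one before it is completed fails the run):
1. the mushroom stop is pressed right down, with the pan still on the rectangular mark's side (z of stop_top in the frame of stop_box below 0.073 m and horizontal distance between pan and park_mark above 0.05 m), for 0.2 s.
2. the pan stands in the round mark, let go, with the stop down (horizontal distance between pan and park_mark below 0.015 m and z of pan in the frame of plate below 0.029 m and angle between pan's own z axis and vertical below 0.05 rad and z of stop_top in the frame of stop_box below 0.073 m and contact force between the fingers and pan below 0.1 N), for 0.2 s.
3. all dishes are stacked on the rectangular mark with a board between each two, let go, with the stop still down (horizontal distance between each of dish_a, dish_b, dish_c, dish_d and warm_mark below 0.015 m and angle between the x axis of each of dish_a, dish_b, dish_c, dish_d and the x axis of warm_mark, either way round below 0.2 rad and angle between each of dish_a, dish_b, dish_c, dish_d's own z axis and vertical below 0.08 rad and (z of dish_a in the frame of plate between 0.022 and 0.028 m or z of dish_a in the frame of plate between 0.048 and 0.054 m or z of dish_a in the frame of plate between 0.074 and 0.08 m or z of dish_a in the frame of plate between 0.1 and 0.106 m) and (z of dish_b in the frame of plate between 0.022 and 0.028 m or z of dish_b in the frame of plate between 0.048 and 0.054 m or z of dish_b in the frame of plate between 0.074 and 0.08 m or z of dish_b in the frame of plate between 0.1 and 0.106 m) and (z of dish_c in the frame of plate between 0.022 and 0.028 m or z of dish_c in the frame of plate between 0.048 and 0.054 m or z of dish_c in the frame of plate between 0.074 and 0.08 m or z of dish_c in the frame of plate between 0.1 and 0.106 m) and (z of dish_d in the frame of plate between 0.022 and 0.028 m or z of dish_d in the frame of plate between 0.048 and 0.054 m or z of dish_d in the frame of plate between 0.074 and 0.08 m or z of dish_d in the frame of plate between 0.1 and 0.106 m) and (z of sep_a in the frame of plate below 0.012 m or (horizontal distance between sep_a and warm_mark below 0.015 m and angle between the x axis of sep_a and the x axis of warm_mark, either way round below 0.2 rad and (z of sep_a in the frame of plate below 0.075 m or z of any of dish_a, dish_b, dish_c, dish_d in the frame of plate above 0.096 m))) and (z of sep_b in the frame of plate below 0.012 m or (horizontal distance between sep_b and warm_mark below 0.015 m and angle between the x axis of sep_b and the x axis of warm_mark, either way round below 0.2 rad and (z of sep_b in the frame of plate below 0.075 m or z of any of dish_a, dish_b, dish_c, dish_d in the frame of plate above 0.096 m))) and (z of sep_c in the frame of plate below 0.012 m or (horizontal distance between sep_c and warm_mark below 0.015 m and angle between the x axis of sep_c and the x axis of warm_mark, either way round below 0.2 rad and (z of sep_c in the frame of plate below 0.075 m or z of any of dish_a, dish_b, dish_c, dish_d in the frame of plate above 0.096 m))) and z of stop_top in the frame of stop_box below 0.073 m and contact force between the fingers and dish_a below 0.1 N and contact force between the fingers and dish_b below 0.1 N and contact force between the fingers and dish_c below 0.1 N and contact force between the fingers and dish_d below 0.1 N and contact force between the fingers and sep_a below 0.1 N and contact force between the fingers and sep_b below 0.1 N and contact force between the fingers and sep_c below 0.1 N), for 0.2 s.
4. the mushroom is turned clockwise and is fully up (z of stop_top in the frame of stop_box between 0.077 and 0.0815 m and value of joint stop_twist above 0.92 rad), for 0.2 s.
At the end, for the whole second after the job is handed in: dishes (and boards used) flat within 15 mm and 0.2 rad of the rectangle, lowest on the plate, one board between each two (3 mm), none on top; spare board on the bench; pan flat within 15 mm of the ring centre; cap turned over 0.92 rad and within 2 mm of fully up; all at rest, let go (all of step 4 and horizontal distance between each of dish_a, dish_b, dish_c, dish_d and warm_mark below 0.015 m and angle between the x axis of each of dish_a, dish_b, dish_c, dish_d and the x axis of warm_mark, either way round below 0.2 rad and angle between each of dish_a, dish_b, dish_c, dish_d's own z axis and vertical below 0.08 rad and (z of dish_a in the frame of plate between 0.022 and 0.028 m or z of dish_a in the frame of plate between 0.048 and 0.054 m or z of dish_a in the frame of plate between 0.074 and 0.08 m or z of dish_a in the frame of plate between 0.1 and 0.106 m) and (z of dish_b in the frame of plate between 0.022 and 0.028 m or z of dish_b in the frame of plate between 0.048 and 0.054 m or z of dish_b in the frame of plate between 0.074 and 0.08 m or z of dish_b in the frame of plate between 0.1 and 0.106 m) and (z of dish_c in the frame of plate between 0.022 and 0.028 m or z of dish_c in the frame of plate between 0.048 and 0.054 m or z of dish_c in the frame of plate between 0.074 and 0.08 m or z of dish_c in the frame of plate between 0.1 and 0.106 m) and (z of dish_d in the frame of plate between 0.022 and 0.028 m or z of dish_d in the frame of plate between 0.048 and 0.054 m or z of dish_d in the frame of plate between 0.074 and 0.08 m or z of dish_d in the frame of plate between 0.1 and 0.106 m) and (z of sep_a in the frame of plate below 0.012 m or (horizontal distance between sep_a and warm_mark below 0.015 m and angle between the x axis of sep_a and the x axis of warm_mark, either way round below 0.2 rad and (z of sep_a in the frame of plate below 0.075 m or z of any of dish_a, dish_b, dish_c, dish_d in the frame of plate above 0.096 m))) and (z of sep_b in the frame of plate below 0.012 m or (horizontal distance between sep_b and warm_mark below 0.015 m and angle between the x axis of sep_b and the x axis of warm_mark, either way round below 0.2 rad and (z of sep_b in the frame of plate below 0.075 m or z of any of dish_a, dish_b, dish_c, dish_d in the frame of plate above 0.096 m))) and (z of sep_c in the frame of plate below 0.012 m or (horizontal distance between sep_c and warm_mark below 0.015 m and angle between the x axis of sep_c and the x axis of warm_mark, either way round below 0.2 rad and (z of sep_c in the frame of plate below 0.075 m or z of any of dish_a, dish_b, dish_c, dish_d in the frame of plate above 0.096 m))) and horizontal distance between pan and park_mark below 0.015 m and z of pan in the frame of plate below 0.029 m and angle between pan's own z axis and vertical below 0.05 rad and contact force between the fingers and dish_a below 0.1 N and contact force between the fingers and dish_b below 0.1 N and contact force between the fingers and dish_c below 0.1 N and contact force between the fingers and dish_d below 0.1 N and contact force between the fingers and sep_a below 0.1 N and contact force between the fingers and sep_b below 0.1 N and contact force between the fingers and sep_c below 0.1 N and contact force between the fingers and pan below 0.1 N and linear speed of each of dish_a, dish_b, dish_c, dish_d, sep_a, sep_b, sep_c, pan below 0.01 m/s); the robot touches nothing.
It fails at once if the pan is lifted more than 8 mm off the plate (z of pan in the frame of plate above 0.033 m).
It fails at once if the pan is tipped (angle between pan's own z axis and vertical above 0.3 rad).
It fails at once if a bystander is pushed more than 30 mm or knocked over (distance of any of reagent, jar, brush from where it was at the start of the episode above 0.03 m or angle between any of reagent, jar's own z axis and vertical above 0.5 rad).
Of dish_a, dish_b, dish_c, dish_d only 3 to 4 are there at a start; the rules pass over those that are not, and their reading is None.
At some moment in a run one of pan may be knocked a few centimetres aside while the robot is not near it.
Once in a run the grip may slacken for a moment while it holds something.
It also fails if it takes over 210 s, if anything falls off the work surface, if the arm or the gripper's body presses on something with over 40 N, if the wrist force passes 120 N, or if a joint passes its speed limit or range.

## Working session

There is one attempt and no reset: what is moved stays moved. The work goes in short steps, each a Python script; the robot and the scene stay as the last script left them, time stands still between calls to the robot, and variables do not carry over. Pictures are saved under pics/ and viewed, at most 17 in all, crops included, and the job is handed in when it is done.

```bash
ls; mkdir -p pics
python3 - <<'E'
from station import robot
import cv2, numpy as np
for n in ("top","side","wrist"):
    im=robot.grab_frame(n); cv2.imwrite(f"pics/{n}0.png",im[:,:,::-1])
    print(n,robot.calibration(n))
s=robot.sense(); print(s)
E
```

```text
pics
station.py
top {'mtx': array([[440.10041791,   0.        , 311.76868833],
       [  0.        , 440.10041791, 197.51105987],
       [  0.        ,   0.        ,   1.        ]]), 'k1': 0.018118942965902125, 'extrinsics': array([[ 2.91701472e-03, -9.99739813e-01, -2.26229409e-02,
         2.34366384e-02],
       [ 9.91701207e-01, -1.56939680e-05,  1.28564050e-01,
        -5.96810475e-01],
       [-1.28530954e-01, -2.28102210e-02,  9.91443134e-01,
        -1.21049903e+00],
       [ 0.00000000e+00,  0.00000000e+00,  0.00000000e+00,
         1.00000000e+00]])}
side {'mtx': array([[469.51451422,   0.        , 323.24311764],
       [  0.        , 469.51451422, 201.1118579 ],
       [  0.        ,   0.        ,   1.        ]]), 'k1': -0.12235695075184835, 'extrinsics': array([[ 0.78396674, -0.62079188, -0.00368753, -0.46868828],
       [ 0.4419495 ,  0.55392452,  0.70558364, -0.3166005 ],
       [-0.43597798, -0.5547838 ,  0.70861706, -0.98592091],
       [ 0.        ,  0.        ,  0.        ,  1.        ]])}
wrist {'mtx': array([[283.15220386,   0.        , 319.46986283],
       [  0.
[... 493 characters left out ...]
'joint_positions': array([-66.21714341,  17.85033228,   0.79981624,  86.67313044,
        -0.25118352,  75.58359334,  -1.55899331]), 'dq': array([ 0.04159419, -0.11423777,  0.0624581 , -0.30256413, -0.00271813,
       -0.11122123, -0.09770233]), 'joint_torque': array([ 7.24752281e-04, -3.80277193e+01,  1.46298716e-01, -2.30849612e+01,
        1.20094896e-02,  9.62546590e-03,  1.74788056e-05]), 'tool_pos': array([0.24231176, 0.49311329, 0.23045046]), 'eef_rot': array([-1.79894802e+02,  4.86672766e-03,  1.53833851e+02]), 'contact_force': array([ 0.55100518,  0.19788464, -0.12363286]), 'torque': array([0.02681245, 0.01972684, 0.05002284]), 'gripper_force': 0.0, 'finger_gap': 1.0037887820071922}
```

View pics/top0.png

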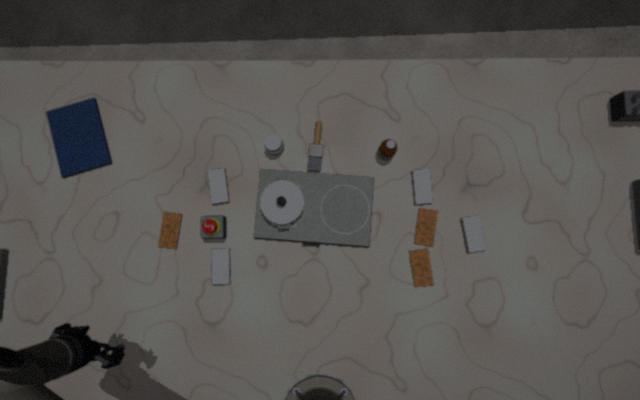

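View pics/side0.png

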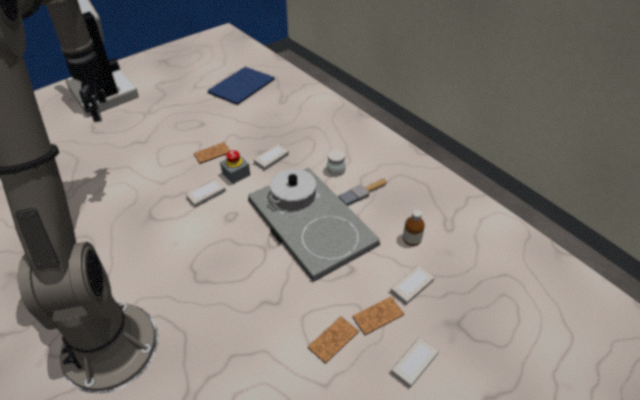

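```bash
cat > h.py <<'E'
import numpy as np, cv2
from scipy.spatial.transform import Rotation as Rot
from station import robot
S=robot.sense
def Rm(rpy): return Rot.from_euler("xyz",rpy,degrees=True).as_matrix()
class View:
    """A picture with its camera pose; P(pts)->pixels, on(px,z)->world points on the plane z."""
    def __init__(s,name,save=None):
        st=S(); c=robot.calibration(name); s.im=robot.grab_frame(name)
        if name=="wrist":
            T=np.eye(4); T[:3,:3]=Rm(st["eef_rot"]); T[:3,3]=st["tool_pos"]; s.T=T@c["T_tool_cam"]
        else: s.T=np.linalg.inv(c["extrinsics"])
        s.K=c["mtx"]; s.d=np.array([c["k1"],0,0,0,0.])
        if save: cv2.imwrite(f"pics/{save}.png",s.im[:,:,::-1])
    def rays(s,px):
        u=cv2.undistortPoints(np.float64(px).reshape(-1,1,2),s.K,s.d).reshape(-1,2)
        return np.c_[u[:,0],-u[:,1],-np.ones(len(u))]@s.T[:3,:3].T
    def on(s,px,z):
        r=s.rays(px); o=s.T[:3,3]; return o+r*((z-o[2])/r[:,2])[:,None]
    def P(s,pts):
        q=(np.float64(pts).reshape(-1,3)-s.T[:3,3])@s.T[:3,:3]; q=q*[1,-1,-1]
        return cv2.projectPoints(q,np.zeros(3),np.zeros(3),s.K,s.d)[0].reshape(-1,2)
    def hsv(s): return cv2.cvtColor(cv2.GaussianBlur(s.im,(3,3),0),cv2.COLOR_RGB2HSV)
def tri(vs,pxs):
    """least-squares meeting point of the rays of several views"""
    A=np.zeros((3,3));b=np.zeros(3)
    for v,p in zip(vs,pxs):
        r=v.rays([p])[0]; r/=np.linalg.norm(r); M=np.eye(3)-np.outer(r,r); A+=M; b+=M@v.T[:3,3]
    return np.linalg.solve(A,b)
def down(yaw): return [180,0,yaw]
E
python3 - <<'E'
from h import *
t=View("top")
px=dict(d1=(218,186),d2=(220,266),d3=(422,187),d4=(473,234),s1=(171,230),s2=(425,227),s3=(420,268),stop=(211,226),plate=(315,207),ring=(346,209),jar=(273,146),bottle=(388,149),brush=(317,147))
for k,p in px.items(): print(k,p,t.on([p],0.01)[0].round(3), t.im[p[1],p[0]])
for n,x,y,yaw in (("w1",.45,.15,180),("w2",.45,-.2,180)):
    try: robot.move_to([x,y,.3],down(yaw)); 
    except Exception as e: print(e); robot.move_to([x,y,.3],down(0))
    v=View("wrist",n); print(S()["tool_pos"],S()["eef_rot"],S()["joint_positions"].round(0)); print({k:v.P(t.on([p],0.01)).round()[0] for k,p in px.items()})
E
```

```text
d1 (218, 186) [0.634 0.3   0.01 ] [104 106 109]
d2 (220, 266) [0.403 0.287 0.01 ] [102 105 107]
d3 (422, 187) [ 0.631 -0.294  0.01 ] [103 105 109]
d4 (473, 234) [ 0.496 -0.434  0.01 ] [104 106 109]
s1 (171, 230) [0.506 0.432 0.01 ] [81 57 36]
s2 (425, 227) [ 0.515 -0.299  0.01 ] [89 62 42]
s3 (420, 268) [ 0.4   -0.282  0.01 ] [86 59 33]
stop (211, 226) [0.517 0.316 0.01 ] [105  69  69]
plate (315, 207) [0.573 0.016 0.01 ] [81 83 82]
ring (346, 209) [ 0.567 -0.074  0.01 ] [79 81 79]
jar (273, 146) [0.754 0.14  0.01 ] [106 108 110]
bottle (388, 149) [ 0.744 -0.198  0.01 ] [44 29 20]
brush (317, 147) [0.751 0.01  0.01 ] [96 91 93]
[0.4494942  0.15154219 0.29968327] [ 1.79980352e+02 -4.06670598e-02 -1.79847636e+02] [-35.   7.  16.  91.  -2.  82.  72.]
{'d1': array([403., 262.]), 'd2': array([410., 127.]), 'd3': array([ 74., 258.]), 'd4': array([-19., 187.]), 's1': array([491., 193.]), 's2': array([ 53., 198.]), 's3': array([ 43., 128.]), 'stop': array([421., 200.]), 'plate': array([239., 230.]), 'ring': array([186., 227.]), 'jar': array([313., 317.]), 'bottle': array([138., 310.]), 'brush': array([245., 315.])}
[ 0.45093407 -0.19783646  0.29975566] [ 1.79938891e+02 -6.44199591e-03 -1.79773507e+02] [-10.  10.  38.  89.  -6.  83. 118.]
{'d1': array([589., 259.]), 'd2': array([623., 132.]), 'd3': array([264., 260.]), 'd4': array([173., 185.]), 's1': array([675., 193.]), 's2': array([256., 197.]), 's3': array([263., 123.]), 'stop': array([618., 199.]), 'plate': array([445., 230.]), 'ring': array([393., 227.]), 'jar': array([493., 314.]), 'bottle': array([319., 312.]), 'brush': array([428., 314.])}
```

View pics/w1.png

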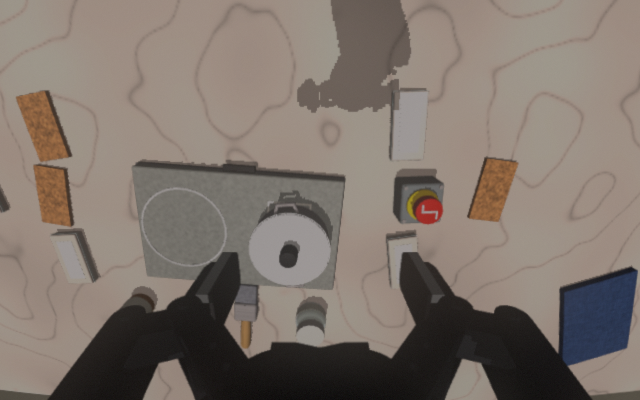

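View pics/w2.png

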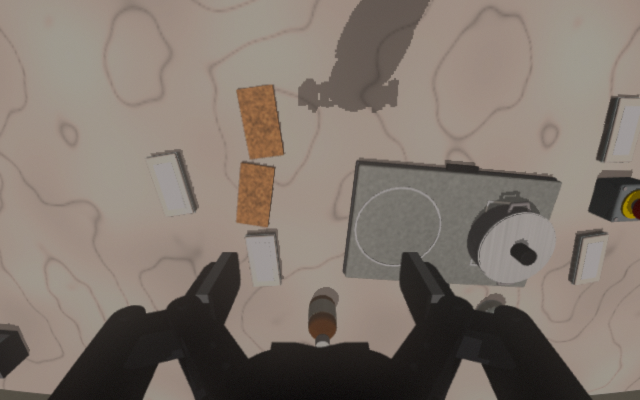

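```bash
cat >> h.py <<'E'
def mask(v,kind):
    h=v.hsv(); H,Sa,V=[h[...,i].astype(int) for i in range(3)]
    if kind=="dish": return ((Sa<28)&(V>120))
    if kind=="cork": return ((H>5)&(H<20)&(Sa>105)&(V>60))
    if kind=="red": return (((H<6)|(H>172))&(Sa>150)&(V>60))
def rects(v,kind,near,z,r=0.09,w=(.085,.125),l=(.04,.065)):
    """rectangles of a colour near a world point, as seen on the plane z -> [(xy, yaw deg of long side, size, centre px)]"""
    m=mask(v,kind).astype(np.uint8)*255
    out=[]
    for c in cv2.findContours(m,cv2.RETR_EXTERNAL,cv2.CHAIN_APPROX_NONE)[0]:
        if len(c)<60: continue
        c=cv2.convexHull(c).reshape(-1,2)
        p=v.on(c,z)[:,:2]
        (cx,cy),(a,b),an=cv2.minAreaRect(np.float32(p*1000))
        if a<b: a,b,an=b,a,an+90
        q=np.array([cx,cy])/1000
        if np.hypot(*(q-near[:2]))<r and w[0]<a/1000<w[1] and l[0]<b/1000<l[1]:
            out.append((q,(an+90)%180-90,(round(a),round(b)),v.P([[*q,z]])[0]))
    return sorted(out,key=lambda o:np.hypot(*(o[0]-near[:2])))
def redc(v,near,z,r=0.05):
    m=mask(v,"red").astype(np.uint8); u=v.P([[*near[:2],z]])[0]
    n,lab,st,ce=cv2.connectedComponentsWithStats(m)
    k=[i for i in range(1,n) if st[i,4]>30 and np.hypot(*(ce[i]-u))<60]
    if not k: return None
    i=max(k,key=lambda i:st[i,4]); return ce[i],st[i,:]
E
python3 - <<'E'
from h import *
C=dict(d1=(.634,.3),d2=(.403,.287),d3=(.631,-.294),d4=(.496,-.434),s1=(.506,.432),s2=(.515,-.299),s3=(.4,-.282))
vs=[View("top")]
for i,(x,y) in enumerate(((.37,.2),(.40,.27),(.37,-.2),(.40,-.3))):
    robot.move_to([x,y,.3 if i%2==0 else .25],down(180)); vs.append(View("wrist",f"v{i}"))
for k,c in C.items():
    kind,z=("dish",.018) if k[0]=="d" else ("cork",.008)
    R=[(v,r[0]) for v in vs if (r:=rects(v,kind,c,z))]
    print(k,[(r[0].round(3),round(r[1],1),r[2]) for v,r in R], "tri",tri([v for v,_ in R],[r[3] for _,r in R]).round(4) if len(R)>1 else None)
Q=[(v,r) for v in vs if (r:=redc(v,(.517,.31),.079))]
print("cap",[(r[0].round(1),r[1]) for v,r in Q],tri([v for v,_ in Q],[r[0] for _,r in Q]).round(4),[v.on([r[0]],.075)[0].round(4) for v,r in Q])
E
```

```text
d1 [] tri None
d2 [(array([0.401, 0.283]), 1.4, (98, 48)), (array([0.401, 0.283]), 2.0, (99, 51))] tri [0.4002 0.2825 0.0207]
d3 [(array([ 0.627, -0.295]), 3.4, (88, 45))] tri None
d4 [(array([ 0.494, -0.435]), 9.3, (97, 48))] tri None
s1 [(array([0.506, 0.436]), -6.8, (100, 51)), (array([0.502, 0.434]), -7.0, (103, 54)), (array([0.503, 0.435]), -6.9, (104, 53))] tri [ 0.5065  0.439  -0.0007]
s2 [(array([ 0.513, -0.3  ]), -9.9, (104, 55)), (array([ 0.513, -0.303]), -9.3, (104, 52)), (array([ 0.513, -0.303]), -9.4, (103, 52))] tri [ 0.5142 -0.3034  0.0054]
s3 [(array([ 0.399, -0.284]), 7.5, (102, 55)), (array([ 0.398, -0.286]), 7.1, (102, 53)), (array([ 0.398, -0.287]), 7.1, (103, 53))] tri [ 0.3989 -0.2865  0.0056]
cap [(array([208.9, 226. ]), array([203, 219,  13,  14,  93], dtype=int32)), (array([389.6, 259. ]), array([378, 249,  24,  22, 321], dtype=int32)), (array([347.1, 261. ]), array([333, 249,  29,  26, 478], dtype=int32)), (array([631.5, 256.9]), array([619, 244,  21,  23, 254], dtype=int32))] [0.5137 0.305  0.0712] [array([0.5132, 0.3057, 0.075 ]), array([0.5107, 0.3028, 0.075 ]), array([0.5112, 0.3042, 0.075 ]), array([0.5124, 0.3   , 0.075 ])]
```

Run:
```python
from h import *
robot.gripper_to(0)
robot.move_to([.511,.303,.13],down(180))
robot.line_to([.511,.303,.092],velocity=.1)
f0=S()["contact_force"]
print(robot.line_to([.511,.303,.064],velocity=.02,f_stop=15),S()["tool_pos"],S()["contact_force"]-f0)
robot.pause(.4); robot.line_to([.511,.303,.13]); 
robot.move_to([.38,.2,.28],down(180)); robot.gripper_to(1)
v=View("wrist","st"); t=View("top")
a,b=redc(v,(.511,.303),.07),redc(t,(.511,.303),.07); print(tri([v,t],[a[0],b[0]]),v.on([a[0]],.071))
for n,vv,p in (("w",v,(.634,.3)),("w",v,(.401,.283)),("t",t,(.634,.3)),("t",t,(.401,.283)),("t",t,(.631,-.295)),("t",t,(.494,-.435))):
    u=vv.P([[*p,.018]])[0].astype(int); print(n,p,u,vv.hsv()[u[1],u[0]], vv.hsv()[u[1]-40,u[0]])
```

```text
True [0.51104175 0.30308669 0.07114938] [-3.14072531 -1.38135021  5.00339716]
[0.5134672  0.30511818 0.06256541] [[0.50826337 0.30110819 0.071     ]]
w (0.634, 0.3) [376 304] [  5  10 153] [ 24  12 104]
w (0.401, 0.283) [375 175] [  4  11 156] [ 13  39 151]
t (0.634, 0.3) [217 185] [105  13 115] [ 12  24 108]
t (0.401, 0.283) [220 266] [140  40  19] [32 84 82]
t (0.631, -0.295) [422 186] [102  11 113] [ 10  28 109]
t (0.494, -0.435) [474 234] [114  11 114] [ 12  26 100]
```

```bash
cat >> h.py <<'E'
def ring(v,near,z=.025):
    """park ring: thin bright pixels within 85 mm of near -> circle on plane z (robust least squares)"""
    from scipy.optimize import least_squares
    g=cv2.cvtColor(v.im,cv2.COLOR_RGB2GRAY); th=cv2.morphologyEx(g,cv2.MORPH_TOPHAT,np.ones((9,9),np.uint8))
    y,x=np.nonzero(th>14); p=v.on(np.c_[x,y],z)[:,:2]
    for _ in range(3):
        d=np.hypot(*(p-near[:2]).T); q=p[(d>.054)&(d<.082)]
        f=least_squares(lambda a:np.hypot(q[:,0]-a[0],q[:,1]-a[1])-a[2],[*near[:2],.068],loss="soft_l1",f_scale=.002).x; near=f[:2]
    return f,len(q)
def knob(v,near,z=.094):
    """black knob blob nearest the predicted pixel -> centroid, stats"""
    h=v.hsv(); u=v.P([[*near[:2],z]])[0]
    m=(h[...,2]<60).astype(np.uint8); n,lab,st,ce=cv2.connectedComponentsWithStats(m)
    k=[i for i in range(1,n) if 20<st[i,4]<2500]
    i=min(k,key=lambda i:np.hypot(*(ce[i]-u))); return ce[i],st[i]
E
python3 - <<'E'
from h import *
vs=[View("top")]
for x,y,z in ((.40,.06,.28),(.40,-.03,.22),(.47,-.05,.28)):
    robot.move_to([x,y,z],down(180)); vs.append(View("wrist",f"p{y}_{z}"))
K=[knob(v,(.585,.10)) for v in vs]
for v,k in zip(vs,K): print("knob",k[0].round(1),k[1],v.on([k[0]],.08)[0].round(4))
print(tri(vs,[k[0] for k in K]))
Rg=[ring(v,np.array([.567,-.072])) for v in vs]; print(Rg)
print(tri(vs[1:],[v.P([[*r[0][:2],.025]])[0] for v,r in zip(vs[1:],Rg[1:])]))
E
```

```text
knob [280.8 201.4] [277 197   9  10  68] [0.5808 0.1083 0.08  ]
knob [351.1 292.4] [344 281  16  23 301] [0.5795 0.1064 0.08  ]
knob [382.6 220.8] [262 212 214  19 973] [0.4407 0.0395 0.08  ]
knob [432.3 248.9] [422 238  22  23 356] [0.5796 0.1067 0.08  ]
[0.54990268 0.09323674 0.06582514]
[(array([ 0.56594879, -0.06922737,  0.06934031]), 49), (array([ 0.56361509, -0.0710053 ,  0.06925262]), 468), (array([ 0.56349961, -0.07075032,  0.06924157]), 677), (array([ 0.5634886 , -0.07080884,  0.06922484]), 617)]
[ 0.56323906 -0.07076722  0.0254993 ]
```

View pics/p-0.03_0.22.png

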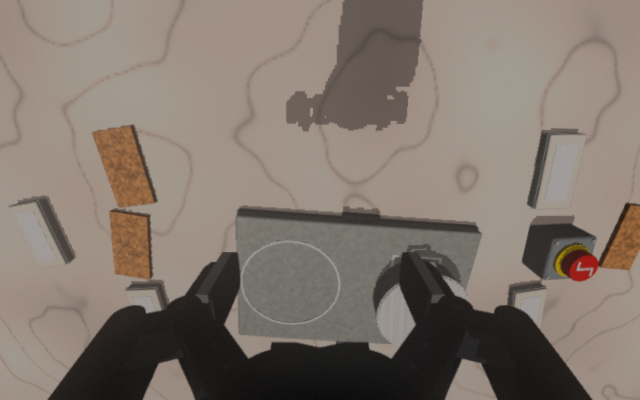

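```bash
cat > /tmp/a.py <<'E'
from h import *
robot.gripper_to(.65)
k=[.5795,.1067]; g=[.5635,-.0708]
robot.move_to([*k,.16],down(180))
print(robot.line_to([*k,.0745],velocity=.06,f_stop=6),S()["tool_pos"])
robot.gripper_to(0,force=30); print("gap",S()["finger_gap"],S()["gripper_force"])
robot.line_to([*g,.0745],velocity=.06); print(S()["tool_pos"],S()["finger_gap"],S()["contact_force"])
robot.gripper_to(.65); robot.pause(.3)
robot.line_to([*g,.16],velocity=.08)
robot.move_to([.40,0,.28],down(180)); robot.gripper_to(1)
v=View("wrist","pan"); t=View("top")
a,b=knob(v,g),knob(t,g); print(v.on([a[0]],.08),t.on([b[0]],.08),tri([v,t],[a[0],b[0]]),a,S()["time_s"])
E
python3 /tmp/a.py
```

```text
False [0.57985312 0.10668677 0.07493611]
gap 0.29263948097540654 29.681998193264008
[ 0.5645874  -0.06776389  0.07486924] 0.29107781609760613 [-0.5907488   5.78325378  5.3416467 ]
[[ 0.56453971 -0.06759908  0.08      ]] [[ 0.56575273 -0.06582452  0.08      ]] [ 0.56565877 -0.06686599  0.07874751] (array([272.85901639, 283.41967213]), array([265, 273,  17,  22, 305], dtype=int32)) 26.5667
```

View pics/pan.png

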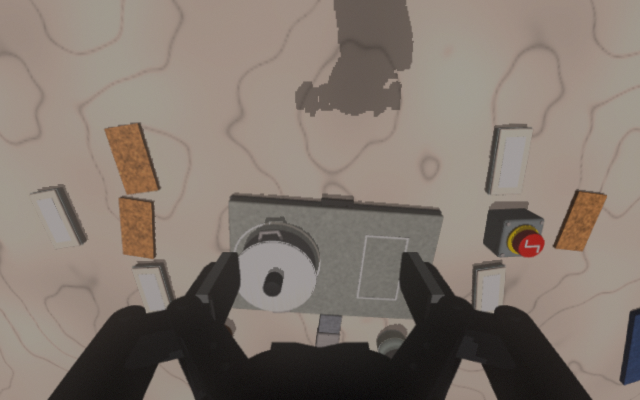

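```bash
cat >> h.py <<'E'
def markrect(v,near,z=.025):
    g=cv2.cvtColor(v.im,cv2.COLOR_RGB2GRAY); th=cv2.morphologyEx(g,cv2.MORPH_TOPHAT,np.ones((9,9),np.uint8))
    m=cv2.morphologyEx((th>12).astype(np.uint8),cv2.MORPH_CLOSE,np.ones((3,3),np.uint8))
    best=[]
    for c in cv2.findContours(m,cv2.RETR_EXTERNAL,cv2.CHAIN_APPROX_NONE)[0]:
        if len(c)<40: continue
        p=v.on(c.reshape(-1,2),z)[:,:2]; (cx,cy),(a,b),an=cv2.minAreaRect(np.float32(p*1000))
        if a<b: a,b,an=b,a,an+90
        q=np.array([cx,cy])/1000
        if np.hypot(*(q-near))<.06 and a>90: best.append((q,(an+90)%180-90,(round(a),round(b)),v.P([[*q,z]])[0]))
    return best
E
python3 - <<'E'
from h import *
vs=[];np.set_printoptions(suppress=True)
for x,y,z in ((.44,.12,.2),(.42,.18,.28)):
    robot.move_to([x,y,z],down(180)); v=View("wrist",f"m{y}"); vs.append(v)
    print([markrect(v,np.array([.57,.1])), rects(v,"dish",(.634,.3),.018),rects(v,"dish",(.401,.283),.018)])
    for d in (.634,.3),(.401,.283):
        u=v.P([[*d,.018]])[0].astype(int);print(u,v.hsv()[u[1],u[0]]); 
    
M=[markrect(v,np.array([.57,.1]))[0] for v in vs]; print(tri(vs,[m[3] for m in M]))
m=mask(v,"dish"); cv2.imwrite("pics/mask.png",np.hstack([m[:,320:]*np.uint8(255),v.hsv()[:,320:,1]*4]))
E
```

```text
[[(array([0.57666498, 0.09967412]), -4.324806213378906, (120, 71), array([305.51712415, 277.21944039]))], [], [(array([0.40037537, 0.28260715]), 1.687249779701233, (96, 46), array([462.66678323, 141.5504839 ]))]]
[447 307] [13 50 36]
[462 142] [  4  11 167]
[[(array([0.57662775, 0.09996788]), -4.461936950683594, (120, 70), array([269.51514316, 257.50751585]))], [], [(array([0.40044226, 0.28317322]), 1.918799877166748, (99, 48), array([391.16423074, 146.93670946]))]]
[389 284] [  4  11 156]
[391 147] [  5  10 157]
[0.57760723 0.0996251  0.02350854]
```

View pics/mask.png

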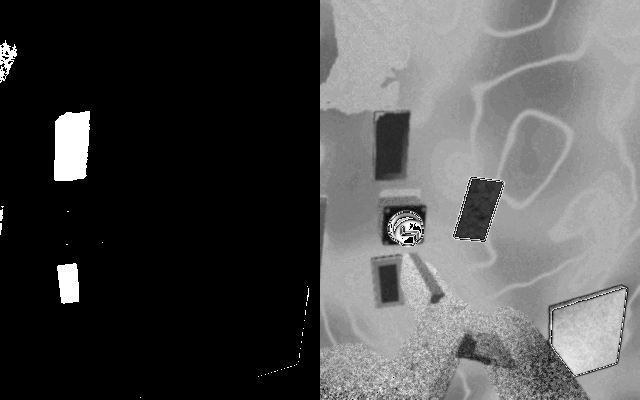

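```bash
cat >> h.py <<'E'
def mask(v,kind):
    h=v.hsv(); H,Sa,V=[h[...,i].astype(int) for i in range(3)]
    if kind=="dish": m=(Sa<24)&(V>85)
    if kind=="cork": m=(H>5)&(H<20)&(Sa>105)&(V>60)
    if kind=="red": m=((H<6)|(H>172))&(Sa>150)&(V>60)
    return cv2.morphologyEx(m.astype(np.uint8),cv2.MORPH_OPEN,np.ones((3,3),np.uint8))
def look(kind,near,save=None,hz=.22):
    """hover so that the object lies at the image centre, return view + best rectangle, side faces trimmed off"""
    robot.move_to([max(near[0]-.085,.37),near[1],hz],down(180)); v=View("wrist",save)
    z,nom=(.018,(100,50)) if kind=="dish" else (.008,(104,54))
    R=rects(v,kind,near,z,r=.05,w=(.08,.13))
    if not R: return v,None
    q,an,sz,px=R[0]; e=np.array([np.cos(np.radians(an)),np.sin(np.radians(an))]); n=np.array([-e[1],e[0]])
    away=q-v.T[:2,3]
    for ax,s,nm in ((e,sz[0],nom[0]),(n,sz[1],nom[1])):
        if s>nm+2: q=q+ax*np.sign(ax@away)*(s-nm)/2000
    return v,(q,an,sz,px)
E
python3 - <<'E'
from h import *
t=View("top")
for n,c in (("d1",(.634,.298)),("d2",(.401,.283))):
    v,r=look("dish",c,"look"+n); print(n,r,S()["time_s"])
    a=rects(t,"dish",c,.018,w=(.07,.13),l=(.03,.065)); print("top",a)
E
```

```text
d1 (array([0.63115631, 0.29754248]), 8.487232208251953, (95, 47), array([321.55274233, 230.80747885])) 28.675
top []
d2 (array([0.40018524, 0.28278845]), 1.1266034841537476, (97, 47), array([318.63507205, 192.67906468])) 29.475
top []
```

View pics/lookd1.png

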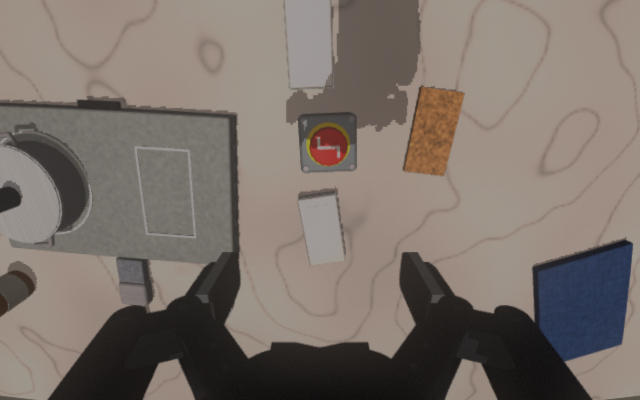

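```bash
cat >> h.py <<'E'
MK=np.array([.5767,.0998]); MYAW=-4.4
def pick(kind,q,an,clear,op=.78):
    """descend to bench contact, back off so the tips clear it by `clear`, close; returns TCP z of the grasp"""
    o=down((180+an+180)%360-180); robot.gripper_to(op)
    robot.move_to([*q,.09],o); robot.line_to([*q,.03],velocity=.12)
    hit=robot.line_to([*q,-.014],velocity=.025,f_stop=4); zc=S()["tool_pos"][2]; print("touch",hit,round(zc,4))
    assert zc<.006
    robot.line_to([*q,zc+clear],velocity=.05); robot.gripper_to(0,force=45)
    z=S()["tool_pos"][2]; print("gap mm",round(S()["finger_gap"]*85,1),round(S()["gripper_force"],1),"z",round(z,4))
    robot.line_to([*q,.2],velocity=.2); return z
def place(z,H):
    g=S()["finger_gap"]*85; assert g>44,g
    o=down((180+MYAW+180)%360-180); a=H+z
    robot.move_to([*MK,max(.2,a+.05)],o); robot.line_to([*MK,a+.015],velocity=.15)
    print("gap",round(S()["finger_gap"]*85,1)); assert S()["finger_gap"]*85>44
    hit=robot.line_to([*MK,a-.005],velocity=.025,f_stop=4); print("set",hit,round(S()["tool_pos"][2]-a,4))
    robot.gripper_to(.78); robot.pause(.2); robot.line_to([*MK,.2+H],velocity=.15)
def check(kind,ztop,save=None):
    """where the top face of the stack stands, relative to the mark, from two views"""
    out=[];vs=[];ps=[]
    for x,y in ((MK[0]-.1,MK[1]),(MK[0]-.12,MK[1]+.05)):
        robot.move_to([x,y,.28],down(180)); v=View("wrist",save)
        if kind=="dish":
            h=v.hsv(); m=((h[...,1]<24)&(h[...,2]>135)).astype(np.uint8)
        else: m=mask(v,"cork")
        for c in cv2.findContours(m*255,cv2.RETR_EXTERNAL,cv2.CHAIN_APPROX_NONE)[0]:
            p=v.on(cv2.convexHull(c).reshape(-1,2),ztop)[:,:2]; (cx,cy),(a,b),an=cv2.minAreaRect(np.float32(p*1000))
            if a<b:a,b,an=b,a,an+90
            q=np.array([cx,cy])/1000
            if np.hypot(*(q-MK))<.05 and a>70 and b>30: out.append(((q-MK).round(4),round((an+90)%180-90-MYAW,1),(round(a),round(b)))); vs.append(v);ps.append(v.P([[*q,ztop]])[0])
    print("check",out,tri(vs,ps).round(4) if len(vs)>1 else "", "t",S()["time_s"])
E
python3 - <<'E'
from h import *
v,r=look("dish",(.401,.283)); print(r)
z=pick("dish",r[0],r[1],.003)
place(z,.025); check("dish",.043,"c1")
v,r=look("cork",(.505,.437)); print(r)
E
```

```text
(array([0.40030713, 0.28349667]), 2.2775321006774902, (97, 47), array([320.40219547, 192.76447191]))
touch True -0.0066
gap mm 49.2 52.0 z -0.0026
gap 49.1
set True 0.0001
check [(array([0.0003, 0.    ]), -0.1, (99, 49)), (array([-0.0089,  0.    ]), 0.0, (115, 67)), (array([-0.0085,  0.0028]), 0.5, (117, 67))] [0.5801 0.0999 0.0242] t 40.1917
(array([0.5023028 , 0.43627063]), -6.7927398681640625, (103, 52), array([321.24297788, 225.75858434]))
```

View pics/c1.png

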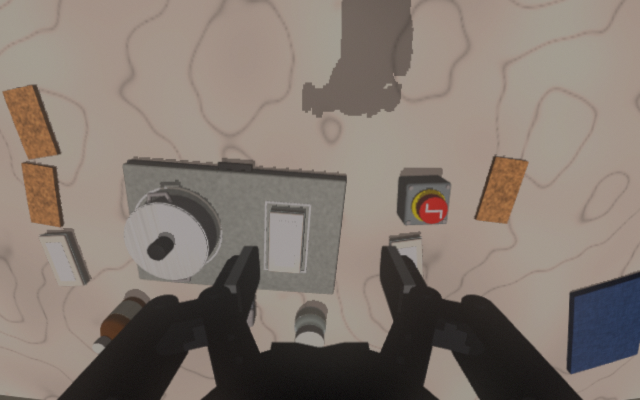

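Run:
```python
from h import *
v,r=look("cork",(.5023,.4363)); print(r)
z=pick("cork",r[0],r[1],.003); place(z,.043); check("cork",.051)
v,r=look("dish",(.631,.298)); print(r)
z=pick("dish",r[0],r[1],.006); place(z,.051); check("dish",.069,"c3")
```

```text
(array([0.50218814, 0.43621747]), -6.833320617675781, (103, 52), array([319.92818974, 229.01297364]))
touch True -0.0065
gap mm 52.2 49.6 z -0.0031
gap 52.8
set True -0.0002
check [(array([ 0., -0.]), -0.1, (103, 52)), (array([-0.0002,  0.0006]), -0.2, (104, 53))] [0.5792 0.0997 0.046 ] t 52.175
(array([0.63120001, 0.29751135]), 8.708948135375977, (95, 47), array([322.01662748, 231.94808471]))
touch True -0.0065
gap mm 48.9 49.4 z -0.0006
gap 48.8
set True -0.0001
check [(array([-0.0112,  0.0039]), -0.1, (125, 53)), (array([-0.0132, -0.0002]), 0.9, (125, 50))] [0.5535 0.1031 0.0904] t 63.0
```

View pics/c3.png

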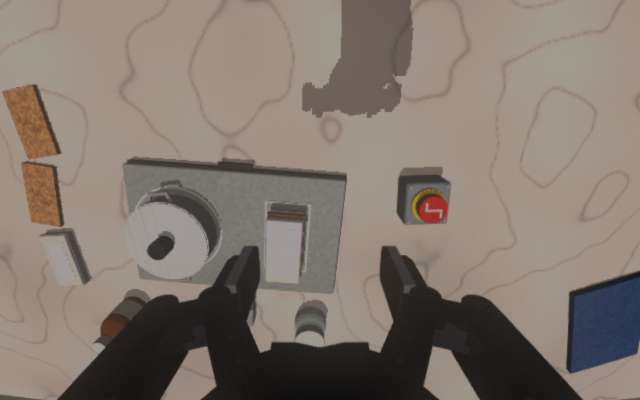

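Run:
```python
from h import *
v,r=look("cork",(.513,-.303)); print(r)
z=pick("cork",r[0],r[1],.003); place(z,.069); check("cork",.077)
v,r=look("dish",(.630,-.295)); print(r)
z=pick("dish",r[0],r[1],.006); place(z,.077); check("dish",.095,"c5")
```

```text
(array([ 0.51292841, -0.30342957]), -9.363075256347656, (103, 52), array([318.09922449, 228.78320693]))
touch True -0.0065
gap mm 52.3 49.1 z -0.0032
gap 52.5
set True -0.0001
check [(array([-0.0002, -0.0001]), 0.3, (104, 52)), (array([-0.0001,  0.0008]), -0.3, (104, 53))] [0.5795 0.0998 0.0717] t 75.2333
(array([ 0.6293208 , -0.29488892]), 3.922191858291626, (95, 47), array([318.21218255, 231.42774265]))
touch True -0.0065
gap mm 48.8 49.6 z -0.0006
gap 48.6
set True -0.0001
check [(array([-0.0004,  0.0008]), 0.1, (94, 48)), (array([-0.0029, -0.0001]), -0.7, (89, 48))] [0.5737 0.1003 0.0973] t 87.4333
```

View pics/c5.png

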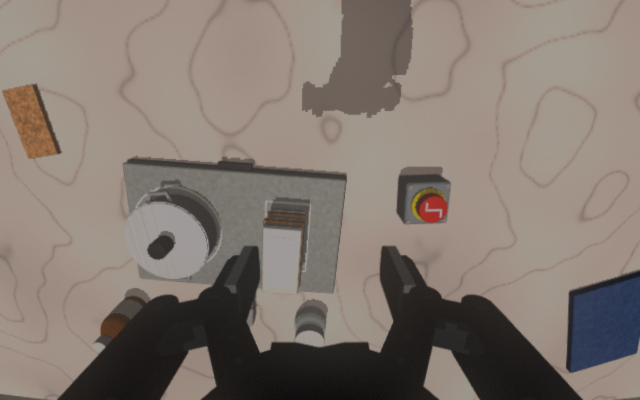

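Run:
```python
from h import *
v,r=look("cork",(.398,-.286)); print(r)
z=pick("cork",r[0],r[1],.003); place(z,.095); check("cork",.103)
v,r=look("dish",(.494,-.435)); print(r)
z=pick("dish",r[0],r[1],.006); place(z,.103); check("dish",.121)
robot.move_to([.42,.0,.3],down(180)); v=View("wrist","c7"); k=knob(v,(.565,-.068)); print(v.on([k[0]],.08),k)
side=View("side","s7")
for yaw in (180,-150,150,120,-120,90,-90,0): 
    j=robot.inverse_kinematics([.511,.303,.08],down(yaw)); print(yaw,None if j is None else np.round(j))
```

```text
(array([ 0.39806439, -0.28654541]), 7.410586357116699, (103, 53), array([318.26073723, 189.26404731]))
touch True -0.0067
gap mm 52.3 50.1 z -0.0033
gap 52.3
set True -0.0
check [(array([-0.001 ,  0.0002]), -0.0, (104, 53)), (array([-0.0012,  0.0007]), -0.2, (104, 55))] [0.5776 0.1    0.0997] t 99.45
(array([ 0.49361945, -0.43612286]), 8.749055862426758, (95, 47), array([317.51604091, 231.41205087]))
touch True -0.0065
gap mm 48.8 49.6 z -0.0006
gap 49.0
set True -0.0001
check [(array([-0.0033,  0.0005]), -0.1, (88, 48)), (array([-0.0034,  0.0006]), 0.4, (88, 47))] [0.574  0.1002 0.1199] t 112.4083
[[ 0.56467296 -0.06775474  0.08      ]] (array([274.25886525, 263.70921986]), array([266, 253,  17,  22, 282], dtype=int32))
180 [-73.  46.  67.  93. -45.  72.  93.]
-150 [-72.  45.  65.  93. -43.  71. 122.]
150 [-74.  48.  69.  93. -46.  73.  64.]
120 [-74.  49.  71.  93. -48.  74.  35.]
-120 [-67.  39.  53.  93. -34.  66. 145.]
90 [-74.  49.  71.  93. -48.  74.   5.]
-90 [-60.  35.  42.  92. -26.  63. 168.]
0 [-72.  45.  64.  93. -42.  70. -89.]
```

View pics/c7.png

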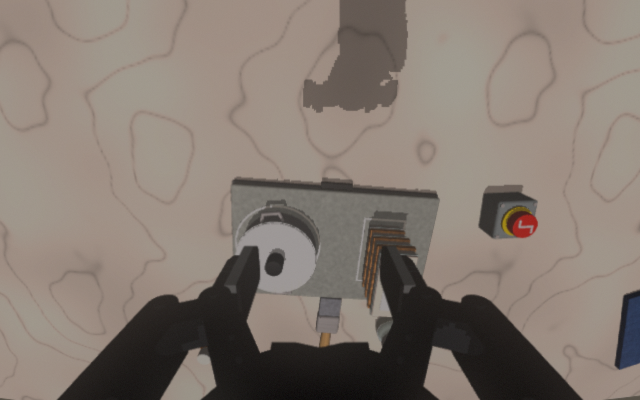

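View pics/s7.png

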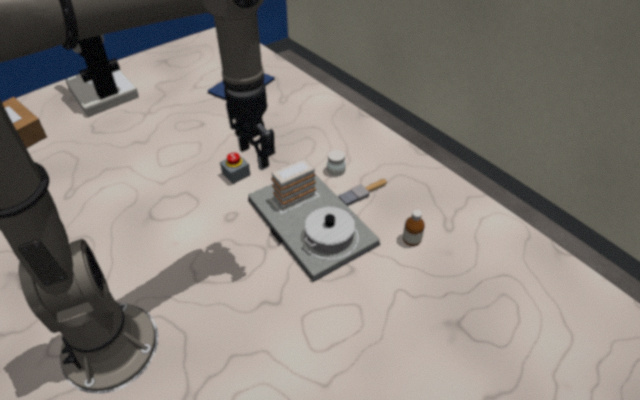

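Run:
```python
from h import *
robot.move_to([.59,.303,.2],down(180)); v=View("wrist","cap0"); a=redc(v,(.511,.303),.071); robot.move_to([.55,.36,.24],down(180)); v2=View("wrist"); b=redc(v2,(.511,.303),.071)
p,p2=v.on([a[0]],.071)[0],v2.on([b[0]],.071)[0]; print(p,p2,tri([v,v2],[a[0],b[0]]))
c=p[:2]
robot.gripper_to(.75); robot.move_to([*c,.13],down(-150))
print(robot.line_to([*c,.054],velocity=.05,f_stop=5),S()["tool_pos"])
robot.gripper_to(0,force=25); print(S()["finger_gap"]*85,S()["contact_force"])
robot.line_to([*c,S()["tool_pos"][2]+.008],down(149),velocity=.004)
s=S(); print(s["tool_pos"],s["eef_rot"],s["contact_force"],s["torque"],s["finger_gap"]*85)
robot.gripper_to(.75); robot.pause(.2); robot.line_to([*c,.16],velocity=.08)
robot.move_to([.59,.303,.2],down(180)); v=View("wrist","cap1"); a=redc(v,c,.079); robot.move_to([.55,.36,.24],down(180)); v2=View("wrist"); b=redc(v2,c,.079)
print(v.on([a[0]],.079)[0],tri([v,v2],[a[0],b[0]]),S()["time_s"])
i=[cv2.resize(cv2.imread(f"pics/cap{k}.png")[50:200,220:420],None,fx=2,fy=2) for k in (0,1)]; cv2.imwrite("pics/caps.png",np.hstack(i))
```

```text
[0.51062117 0.30400632 0.071     ] [0.50297576 0.3098525  0.071     ] [0.50968042 0.30343776 0.02572902]
False [0.51089715 0.30406522 0.05434697]
39.08983912991025 [-0.51205028 -0.09690128  2.07606242]
[0.5107469  0.30457969 0.06232538] [ 1.79953219e+02 -1.36213647e-03  1.49039411e+02] [ 0.93733966  2.37305557 -0.36997707] [ 0.52150895 -0.287544    0.22155468] 38.95868910108868
[0.51026509 0.29516984 0.079     ] [0.51310504 0.29616561 0.04040516] 123.1333
```

View pics/caps.png

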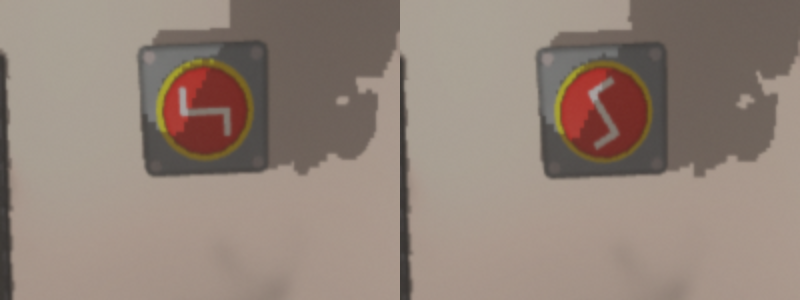

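Run:
```python
from h import *
robot.move_to([.38,.2,.28],down(180)); robot.gripper_to(1)
v=View("wrist","fin"); t=View("top")
a,b=redc(v,(.511,.303),.079),redc(t,(.511,.303),.079); print(tri([v,t],[a[0],b[0]]),v.on([a[0]],.071),v.on([a[0]],.079))
w=cv2.imread("pics/v0.png"); print(a, S()["time_s"])
robot.move_to([.40,.0,.30],down(180)); v=View("wrist","fin2"); k=knob(v,(.565,-.068)); print(v.on([k[0]],.08))
check("dish",.121)
```

```text
[0.51473493 0.29996192 0.06573654] [[0.51169406 0.30070288 0.071     ]] [[0.50681172 0.29841368 0.079     ]]
(array([390.36267606, 260.21830986]), array([381, 250,  21,  23, 284], dtype=int32)) 124.525
[[ 0.56429017 -0.06769467  0.08      ]]
check [(array([-0.0034,  0.0009]), 0.6, (88, 47)), (array([-0.0033,  0.0003]), 0.3, (88, 47))] [0.5712 0.1007 0.1244] t 126.4083
```

View pics/fin.png

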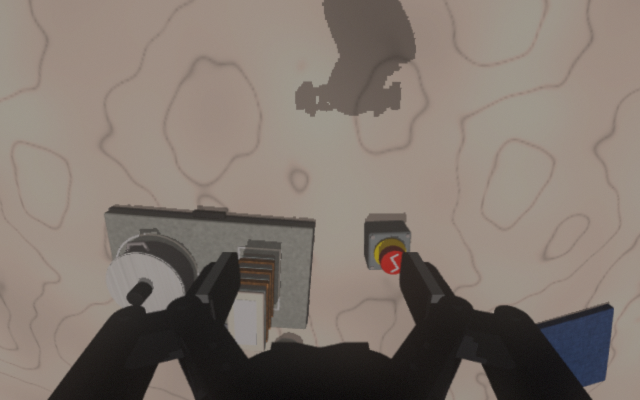

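Run:
```python
from h import *
robot.move_to([.40,.27,.25],down(180)); s=S(); print(s["tool_pos"],s["eef_rot"])
v=View("wrist","fin3"); r=redc(v,(.511,.303),.079); print(r, "px per 8mm:",v.P([[.511,.303,.079]])-v.P([[.511,.303,.071]]))
robot.move_to([.37,.2,.3],down(180)); v0=View("wrist"); t=View("top"); b=redc(v0,(.511,.303),.079); print(b,redc(t,(.511,.303),.079))
i=[cv2.resize(cv2.imread(f"pics/{k}.png")[210:310,290:400],None,fx=3,fy=3) for k in ("v1","fin3")]; cv2.imwrite("pics/cmp.png",np.hstack(i))
```

```text
[0.40057281 0.26891232 0.25015327] [-1.79955648e+02  4.44013324e-02  1.79931653e+02]
(array([347.19213974, 259.44323144]), array([333, 248,  29,  24, 458], dtype=int32)) px per 8mm: [[0.54638552 3.30705034]]
(array([384.54395604, 257.82417582]), array([378, 248,  15,  21, 182], dtype=int32)) (array([212.70731707, 225.51219512]), array([210, 222,   6,   9,  41], dtype=int32))
```

View pics/cmp.png

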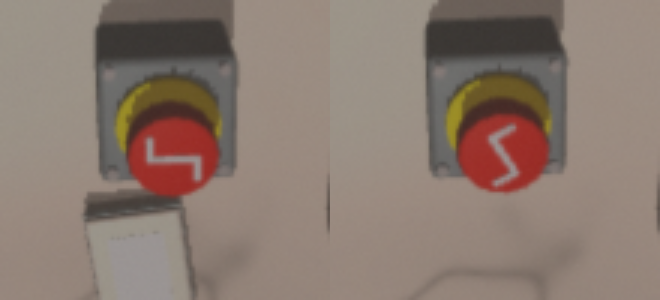

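```bash
python3 -c "
from station import robot
print(robot.close_job())"
```

```text
the job is handed in; nothing more can be done
None
```

The job is handed in, with no verdict shown: the stop was pressed, the pan slid to about 3 mm from the ring's centre, four dishes with all three boards between them (no spare) stacked within about 4 mm of the rectangle's centre, and the cap turned about 60° and, by before/after pictures, fully up.

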